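# Fit the nested lids on the bearing tin, then lift off the cover alone

## Robot

A 7-joint arm with a two-finger parallel gripper is mounted at the origin on a cart in front of the work surface, level with it; the furniture and walls round the work are solid. World frame = base frame: x ahead of the robot, y to its left, z up, the work surface at z = 0. Lengths are in m, angles in rad, forces in N, time in s.
With the tool pointing down it reaches from about 0.4 to 0.85 m from the base axis. Payload 4.5 kg.
Tool frame: the origin (TCP) lies where the fingers leave the gripper's body, on its centre line; the fingertips stand 64 mm ahead of it and the grasp point (between the pads) lies 45 mm ahead of it; z points along the fingers, y is the line along which they close (so a half turn about z gives the same grasp; the last joint's range is limited). The gripper opens to 88 mm and grips with 3 to 60 N. Pads are 18 mm wide; open, the fingers measure 123 mm over their backs; the gripper's body (75 mm by 187 mm) begins 45 mm behind the grasp point.
Start: joints at [-1.09, 0.689, -0.195, 1.565, 0.157, 0.902, -0.215], TCP at [0.27, 0.564, 0.303] pointing down, gripper open.
Joint ranges: [-3.01, 3.01], [-0.46, 2.08], [-1.47, 1.51], [0.13, 2.56], [-1, 4.14], [0.04, 2.09], [-2.66, 2.66]. Speed limits (rad/s): [2.57, 2.57, 3.14, 3.14, 3.14, 3.14, 3.14].

## Interface

Orientations are given as a unit quaternion [x, y, z, w].
In Python, from plant import r gives the robot as it stands.
- The arm moves only by the tool play_rows, never from a script. Its arguments are lists of equal length, an entry for each row: "translation": the shift along the tool's x, y, z in m, a list of three; "delta_rot": the turn, a rotation vector about the tool's x, y, z in degrees, a list of three; "grip": the opening, from -1 (shut) to 1 (fully open). In form: {"translation": [[x, y, z], ...], "delta_rot": [[rx, ry, rz], ...], "grip": [grip, ...]}. A call has 1 to 20 rows; each row shifts and turns the commanded pose from where the row before left it, along the tool's axes as they then stand; what a row does not reach is not made up. A row lasts 1/8 s, in which the tool goes at most 62.5 mm and 10.7 degrees, less where a joint would pass 70% of its speed; a pose out of reach is approached as far as the arm can. A call with a gripper value outside its range is refused whole. The fingers move at their own pace and stop on an object; "squeeze" is the grip in N (left out, the last holds). Time passes only in rows, so rows that do not move let the fingers close. It gives the time, the measured TCP pose, the force, the opening and the grip force at its end, in the units of the state.
- r.get_state(): the state, without advancing time (a new reading comes with each control period).
- r.snapshot(name): name is "scene" or "top"; returns the picture (420x560x3 uint8, blue, green, red); there is no depth.
- r.get_calibration(name): a dict with "intrinsics" (3x3 intrinsics, pixels), "eye" and "rotation" of the camera in the world. Camera axes: x right, y up, looking along -z (the intrinsics and any distortion apply to the point x, -y, -z); pixel columns grow to the right and rows downward; lengths in m; the calibration is good to about 2 mm. A picture is of the moment at which its call begins. get_calibration takes no time and is no camera call.
- r.finish_job(): hands the job in; it is judged then, once.
Trained networks look in the newest picture that a camera, given by its name, has taken for a name from the list of things; names that differ only in an ending like _2 or _b are one class to them, and where a whole thing is asked for, a point or a joint stands for the part that bears it (a point fixed in the world has none). Each returns a list of dicts, best first, with "confidence" (0 to 1); they miss things now and then, are a little off and sometimes report something else, mostly with a low value. They report only what shows in the picture. A call takes as long as a camera call. They do not tell look-alikes from the thing itself.
- r.look_for(camera, target): "point" ([x, y, z] in m, in world coordinates, good to about 4 mm: the middle of the surface that is visible of it).
- r.silhouettes(camera, target): "pixels" (420x560 bool, what is visible of it).
The state is a dict: "clock": time; "q": joint angles; "qd": joint speeds; "joint_torque": joint torques, N m; "tool_pos": TCP position; "eef_rot": TCP orientation; "contact_force": force on the tool from outside, world axes, zero at the start; "moment": the same for the moment, N m; "opening": opening from 0.0 (shut) to 1.0 (fully open); "finger_force": force on a finger pad.
Only numpy, scipy, OpenCV 4.12 (cv2) and the standard library are available. Lean on these libraries where they do the work, as an engineer would, in place of code of your own. Each camera call takes 0.05 s, during which the arm holds its last target. There are 200 camera calls.

## Task

Close the open blue tin with the bearing in it: take the two nested lids off the cork mat together by the brass knob of the inner lid, lower them (do not drop them) onto the tin until the inner lid sits fully home in its mouth, and let go of the knob. Then lift off only the red outer cover by its black collar, leaving the inner lid undisturbed on the upright tin, and finish while still holding the cover level and straight above the tin, several centimetres clear of the top of the brass knob. Do not tip the tin or shove it about, and leave the other things on the bench alone.

Things in the scene. Friction and masses are not known exactly. Their poses are not given: they have to be found in the camera images.
- tin: blue open round tin, loose, 0.8 kg, standing upright: outer diameter 100, mouth diameter 92, height 70 mm, 4 mm wall; a steel ball bearing (52 across, 15 high) is fixed to its floor. Origin centre of underside, z up. Stands on the bench (z = 0); it and the mat may change sides
- inner_lid: inner lid, aluminium, about 0.25 kg, round about z. Origin centre of underside. Upward from it: plug 86 across z 0 to 12; brim 99 across z 12 to 15, rests on the tin's rim; upright brass knob, plain rod 18 across, z 15 to 70, passing freely through the cover, so lifting by it carries both lids. Origin starts 4 mm above the bench; seated it is 58 mm above the tin's origin
- outer_lid: outer cover, red, about 0.15 kg, round about z, resting loose on the inner lid's brim (4 mm side play). Origin centre of its lower edge. Upward: skirt 114 across (108 inside) z 0 to 10; flat top z 10 to 13; black collar, tube 38 across, bore 26, z 13 to 37, the grip for the cover alone. Nested: origin 5 mm above the inner lid's; knob stands 28 mm above the collar
- knob_top (a point): centre of the top of the brass knob, 70 mm above the inner lid's origin
- mat: round cork mat fixed on the bench, 136 mm across, 4 mm thick; the nested lids start on it, off-centre by up to 5 mm. Origin centre of underside
- coffee_mug: bystander, leave alone: cream coffee mug with a brown band, 82 mm wide (117 with handle), 94 high; origin centre of underside
- spray_can: bystander, leave alone: upright white spray can with a red cap, 66 mm across, 192 high; origin centre of underside
- cutting_oil: bystander, leave alone: upright white bottle with yellow cap, 54 mm across, 166 high; origin centre of underside
- brass_stock: bystander, leave alone: brass block with two holes lying flat, 32x75x25 mm; origin centre of underside
- angle_piece: bystander, leave alone: dark offcut of angle iron, 45x50x50 mm; origin centre of underside
There are look-alikes about, which are no part of the job. There is more than one size of the outer_lid; the one meant has the size given above.

How it is judged:
By the outcome, as a careful person would: the job done as asked, in the order asked, and still so for the second after the job is handed in, while the arm keeps its last pose, push and grip.
It also fails if it takes over 51 s, if anything falls off the work surface, if the arm or the gripper's body presses on something with over 40 N, if the wrist force passes 120 N, or if a joint passes its speed limit or range.

## Working session

There is one attempt and no reset: what is moved stays moved. The work goes in short steps, Python scripts to look and compute and a tool call to move; the robot and the scene stay as the last step left them, time stands still between calls to the robot, and variables do not carry over. Pictures are saved under pics/ and viewed, at most 10 in all, crops included, and the job is handed in when it is done.

Besides the shell and the picture viewer there is one more tool, called after "Request:" as name(argument=value, ...) on one line, values as JSON. play_rows: Moves the arm, as the interface text tells. Its arguments: {"type":"object","properties":{"translation":{"type":"array","items":{"type":"array","items":{"type":"number"}}},"delta_rot":{"type":"array","items":{"type":"array","items":{"type":"number"}}},"grip":{"type":"array","items":{"type":"number"}},"squeeze":{"type":"number"}},"required":["translation","delta_rot","grip"]}

```bash
mkdir -p pics; ls; python3 - <<'E'
from plant import r
import cv2,numpy as np
s=r.get_state();print({k:np.round(v,3) for k,v in s.items()})
for c in("scene","top"):
    cv2.imwrite(f"pics/{c}0.png",r.snapshot(c)); k=r.get_calibration(c);print(c,k)
    for t in("tin","inner_lid","outer_lid","knob_top","mat"):
        print(t,[(np.round(d["point"],3),round(d["confidence"],2)) for d in r.look_for(c,t)])
E
```

```text
pics
{'clock': np.float64(0.0), 'q': array([-1.09 ,  0.69 , -0.195,  1.566,  0.157,  0.902, -0.215]), 'qd': array([ 0.   ,  0.001,  0.001, -0.   , -0.001, -0.001, -0.001]), 'joint_torque': array([ 0.0000e+00, -5.2757e+01, -1.2670e+00, -1.5342e+01, -5.3000e-02,
        7.0000e-03,  0.0000e+00]), 'tool_pos': array([0.27 , 0.563, 0.302]), 'eef_rot': array([ 0.222,  0.975, -0.001, -0.   ]), 'contact_force': array([-0.681, -0.177, -0.224]), 'moment': array([0.018, 0.012, 0.013]), 'finger_force': np.float64(0.0), 'opening': np.float64(1.002)}
scene {'intrinsics': array([[386.79205103,   0.        , 284.10340549],
       [  0.        , 386.79205103, 209.86381   ],
       [  0.        ,   0.        ,   1.        ]]), 'eye': array([ 0.01784928, -0.62887415,  0.67109179]), 'rotation': array([ 0.42051254, -0.16095608, -0.30980546,  0.83742637])}
tin [(array([0.495, 0.28 , 0.043]), 0.98)]
inner_lid [(array([ 0.522, -0.252,  0.067]), 0.5)]
outer_lid [(array([ 0.511, -0.259,  0.025]), 0.87), (array([ 0.494, -0.434,  0.008]), 0.75), (array([ 0.356, -0.271,  0.014]), 0.59)]
knob_top [(array([ 0.521, -0.249,  0.062]), 0.55)]
mat [(array([ 0.493, -0.282,  0.007]), 0.87)]
top {'intrinsics': array([[387.88821428,   0.        , 284.37189747],
       [  0.        , 387.88821428, 211.49361767],
       [  0.        ,   0.        ,   1.        ]]), 'eye': array([ 0.4369394 , -0.06972713,  1.06625204]), 'rotation': array([-0.0426098 ,  0.02168393,  0.7155595 , -0.69691378])}
tin [(array([0.506, 0.308, 0.019]), 0.6)]
inner_lid []
outer_lid [(array([ 0.526, -0.243,  0.022]), 0.93), (array([ 0.359, -0.264,  0.011]), 0.91), (array([ 0.497, -0.428,  0.007]), 0.8), (array([ 0.524, -0.24 ,  0.072]), 0.5)]
knob_top [(array([ 0.518, -0.23 , -0.   ]), 0.63), (array([ 0.525, -0.241,  0.075]), 0.54)]
mat [(array([ 0.519, -0.232,  0.003]), 0.88)]
```

View pics/scene0.png

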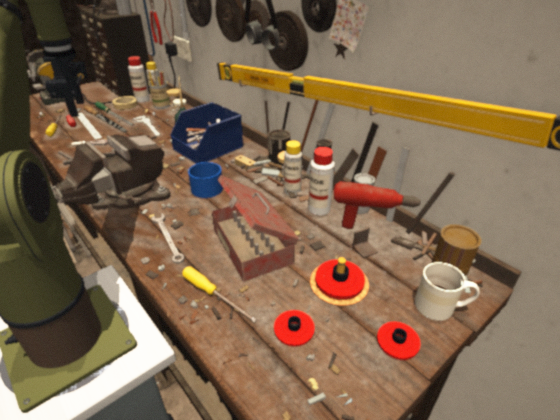

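View pics/top0.png

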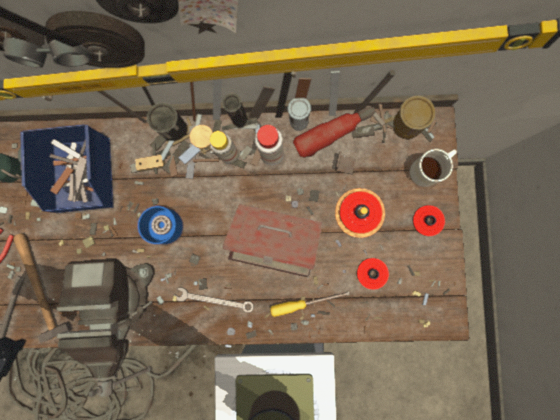

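The scene view shows the nested lids on the mat at about (341,280) and the tin at (205,180). In the top view they are at (361,212) and (160,226). The two loose red covers have no mat under them, so they are the look-alikes. Next I fit projected shape models to both views.

```bash
cat > h.py <<'E'
from plant import r
import cv2,numpy as np
from scipy.spatial.transform import Rotation as R
from scipy.optimize import minimize
CAL={c:r.get_calibration(c) for c in("scene","top")}
def proj(c,P):
    k=CAL[c];p=R.from_quat(k["rotation"]).inv().apply(np.atleast_2d(P)-k["eye"])
    p=np.c_[p[:,0],-p[:,1],-p[:,2]]@np.asarray(k["intrinsics"]).T
    return p[:,:2]/p[:,2:]
a=np.linspace(0,2*np.pi,73)[:-1]
def ring(x,y,z,rad): return np.c_[x+rad*np.cos(a),y+rad*np.sin(a),0*a+z]
S=8
def hullmask(pts,shape,off):
    m=np.zeros(shape,np.uint8)
    h=cv2.convexHull(((pts-off+.5)*S-.5).astype(np.float32))
    cv2.fillConvexPoly(m,np.round(h*16).astype(np.int32),1,shift=4);return m
def fit(masks,rings,x0):
    """masks {cam:bool image}; rings [(z,rad)] relative; x0=(x,y,z) -> best fit by area mismatch of hulls"""
    big={}
    for c,m in masks.items():
        ys,xs=np.nonzero(m);off=np.array([xs.min()-12,ys.min()-12]);sub=m[off[1]:ys.max()+13,off[0]:xs.max()+13].astype(np.uint8)
        cs=np.concatenate(cv2.findContours(sub,cv2.RETR_EXTERNAL,cv2.CHAIN_APPROX_NONE)[0])
        s2=np.zeros_like(sub);cv2.fillConvexPoly(s2,cv2.convexHull(cs),1)
        big[c]=(cv2.resize(s2,None,fx=S,fy=S,interpolation=cv2.INTER_NEAREST),off)
    def cost(v):
        v=np.r_[v,x0[2]] if len(v)==2 else v
        return sum(np.mean(hullmask(proj(c,np.vstack([ring(v[0],v[1],v[2]+z,q) for z,q in rings])),b.shape,o)!=b) for c,(b,o) in big.items())
    out=[]
    for n in (3,2):
        s=np.vstack([x0[:n]]+[np.array(x0[:n])+.01*np.eye(n)[i] for i in range(n)])
        o=minimize(cost,x0[:n],method="Nelder-Mead",options=dict(initial_simplex=s,xatol=1e-4,fatol=1e-5));out.append((np.round(o.x,4),round(o.fun,4)))
    return out
def comp(m,uv):
    n,l=cv2.connectedComponents(cv2.morphologyEx(m.astype(np.uint8),cv2.MORPH_CLOSE,np.ones((3,3))))
    w=l[max(0,int(uv[1])-14):int(uv[1])+15,max(0,int(uv[0])-14):int(uv[0])+15];w=w[w>0]
    return l==np.bincount(w).argmax()
def red(im):
    h=cv2.cvtColor(im,cv2.COLOR_BGR2HSV);return ((h[...,0]<6)|(h[...,0]>174))&(h[...,1]>150)&(h[...,2]>90)
def blue(im):
    h=cv2.cvtColor(im,cv2.COLOR_BGR2HSV);return (abs(h[...,0].astype(int)-110)<14)&(h[...,1]>120)&(h[...,2]>40)
def brass(im):
    h=cv2.cvtColor(im,cv2.COLOR_BGR2HSV);return (abs(h[...,0].astype(int)-22)<10)&(h[...,1]>80)&(h[...,2]>90)
E
python3 - <<'E'
from h import *
im={c:r.snapshot(c) for c in CAL}
tin={};rd={}
for c in CAL:
    s=r.silhouettes(c,"tin")[0]["pixels"]; u=proj(c,[.5,.295,.04])[0]
    tin[c]=comp(blue(im[c]),u); print(c,"tin px",s.sum(),tin[c].sum())
    rd[c]=comp(red(im[c]),proj(c,[.525,-.245,.02])[0]); print("red",rd[c].sum())
    tin[c+"s"]=s
ts={c:tin.pop(c+"s") for c in CAL}
T=[(0,.05),(.07,.05)]
for nm,M in(("col",tin),("sil",ts)):
    print(nm,fit(M,T,[.5,.295,0])); print([fit({c:M[c]},T,[.5,.295,0])[1] for c in CAL])
L=[(0,.057),(.013,.057)]
print("lid",fit(rd,L,[.52,-.245,.009]),[fit({c:rd[c]},L,[.52,-.245,.009])[1] for c in CAL])
out=[]
for c,uv in(("scene",proj("scene",[.523,-.245,.05])[0]),("top",proj("top",[.523,-.245,.07])[0])):
    b=comp(brass(im[c]),uv); print(c,uv,"brass",b.sum(),np.argwhere(b).mean(0)[::-1])
    i=cv2.resize(im[c][int(uv[1])-35:int(uv[1])+35,int(uv[0])-45:int(uv[0])+45],None,fx=4,fy=4,interpolation=cv2.INTER_CUBIC);out.append(i)
    v=proj(c,[.5,.295,.04])[0]
    out.append(cv2.resize(im[c][int(v[1])-35:int(v[1])+35,int(v[0])-45:int(v[0])+45],None,fx=4,fy=4,interpolation=cv2.INTER_CUBIC))
cv2.imwrite("pics/crop1.png",np.vstack([np.hstack(out[:2]),np.hstack(out[2:])]))
E
```

```text
scene tin px 1084 3350
red 1285
top tin px 1445 972
red 1208
col [(array([0.5044, 0.2925, 0.004 ]), np.float64(0.3547)), (array([0.5046, 0.2948]), np.float64(0.3566))]
[(array([0.5098, 0.3053]), np.float64(0.3307)), (array([0.5042, 0.2934]), np.float64(0.0218))]
sil [(array([0.5031, 0.2906, 0.0041]), np.float64(0.0316)), (array([0.5039, 0.293 ]), np.float64(0.0384))]
[(array([0.5064, 0.2951]), np.float64(0.0171)), (array([0.503, 0.293]), np.float64(0.0158))]
lid [(array([ 0.5267, -0.2446,  0.0106]), np.float64(0.0305)), (array([ 0.5274, -0.2444]), np.float64(0.0324))] [(array([ 0.5282, -0.2436]), np.float64(0.0135)), (array([ 0.5261, -0.2447]), np.float64(0.0147))]
scene [339.84664519 268.26090241] brass 54625 [286.03121281 283.94810069]
top [363.78644094 211.32094686] brass 65 [363.18461538 210.58461538]
```

View pics/crop1.png

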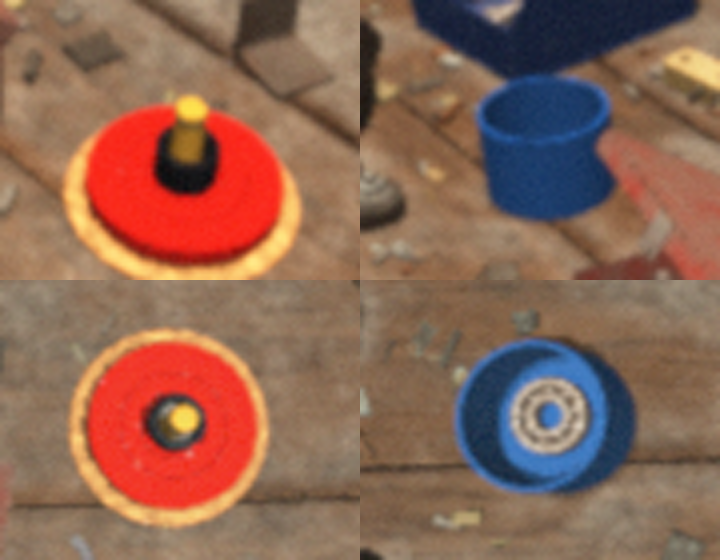

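The crops show the knob top at scene (341.8,259.3) and top (364,210.8). The tin is upright, with the red toolbox lid in front of its right side in the scene view. I'll refine the knob and tin mouth, and move the arm up in the meantime.

```bash
cat >> h.py <<'E'
from scipy.optimize import least_squares
def tri(obs): # {cam:uv}
    f=lambda p: np.concatenate([proj(c,p)[0]-u for c,u in obs.items()])
    o=least_squares(f,[.5,0,.1]);return np.round(o.x,4),np.round(o.fun,2)
E
python3 - <<'E'
from h import *
o={}
for c,uv in(("scene",(341.8,259.3)),("top",(364,210.8))):
    im=r.snapshot(c);h=cv2.cvtColor(im,cv2.COLOR_BGR2HSV)
    x0,y0=int(uv[0])-7,int(uv[1])-7
    w=h[y0:y0+15,x0:x0+15]
    m=(abs(w[...,0].astype(int)-25)<8)&(w[...,1]>140)&(w[...,2]>185)
    print(c,m.sum()); print(w[...,2]*m)
    o[c]=np.argwhere(m).mean(0)[::-1]+[x0,y0]
print(o,tri(o)); print(tri({"scene":(341.8,259.3),"top":(364,210.8)}))
# tin rim: top-view edges, ring fit at z=.07 by blue-vs-rest colour hull of upper rim is the silhouette's left side
E
```

```text
scene 39
[[  0   0   0   0   0   0   0   0   0   0   0   0   0   0   0]
 [  0   0   0   0   0   0   0   0   0   0   0   0   0   0   0]
 [  0   0   0   0   0   0   0   0   0   0   0   0   0   0   0]
 [  0   0   0   0   0   0   0   0   0   0   0   0   0   0   0]
 [  0   0   0   0   0   0   0   0   0   0   0   0   0   0   0]
 [  0   0   0   0   0 217 235 239 236 222   0   0   0   0   0]
 [  0   0   0   0 226 244 250 251 250 246 229   0   0   0   0]
 [  0   0   0   0 241 251 252 252 252 252 247   0   0   0   0]
 [  0   0   0   0 238 250 252 253 253 252 251 242   0   0   0]
 [  0   0   0   0   0 240 249 251 252 251 248   0   0   0   0]
 [  0   0   0   0   0 198 225 235 238 234 228   0   0   0   0]
 [  0   0   0   0   0   0   0   0   0   0   0   0   0   0   0]
 [  0   0   0   0   0   0   0   0   0   0   0   0   0   0   0]
 [  0   0   0   0   0   0   0   0   0   0   0   0   0   0   0]
 [  0   0   0   0   0   0   0   0   0   0   0   0   0   0   0]]
top 37
[[  0   0   0   0   0   0   0   0   0   0   0   0   0   0   0]
 [  0   0   0   0   0   0   0   0   0   0   0   0   0   0   0]
 [  0   0   
[... 346 characters left out ...]
91   0   0   0   0]
 [  0   0   0   0 235 248 246 246 247 244   0   0   0   0   0]
 [  0   0   0   0 197 245 247 247 247 233   0   0   0   0   0]
 [  0   0   0   0   0 187 227 236 215   0   0   0   0   0   0]
 [  0   0   0   0   0   0   0   0   0   0   0   0   0   0   0]
 [  0   0   0   0   0   0   0   0   0   0   0   0   0   0   0]
 [  0   0   0   0   0   0   0   0   0   0   0   0   0   0   0]
 [  0   0   0   0   0   0   0   0   0   0   0   0   0   0   0]]
{'scene': array([341.25641026, 259.53846154]), 'top': array([363.59459459, 210.16216216])} (array([ 0.5255, -0.2438,  0.0745]), array([ 0.02, -0.  , -0.02,  0.02]))
(array([ 0.5245, -0.2451,  0.0767]), array([-0.33,  0.04,  0.25, -0.29]))
```

Request:
play_rows(translation=[[0, 0, -0.03], [0, 0, -0.03], [0, 0, -0.01]], delta_rot=[[0, 0, -8.6], [0, 0, -8.6], [0, 0, -8.5]], grip=[1, 1, 1])

```text
clock: 1.27
tool_pos: [0.2702, 0.5644, 0.3749]
eef_rot: [-0.003, 1.0, 0.002, 0.001]
contact_force: [0.5, 0.1, -0.7]
opening: 0.999
finger_force: 0.0
```

Request:
play_rows(translation=[[-0.0425, -0.0404, 0], [-0.0425, -0.0404, 0], [-0.0425, -0.0404, 0], [-0.0425, -0.0404, 0], [-0.0425, -0.0404, 0], [-0.0425, -0.0404, 0], [0, -0.0404, 0], [0, -0.0404, 0], [0, -0.0404, 0], [0, -0.0404, 0], [0, -0.0404, 0], [0, -0.0404, 0], [0, -0.0404, 0], [0, -0.0404, 0], [0, -0.0404, 0], [0, -0.0404, 0], [0, -0.0404, 0], [0, -0.0404, 0], [0, -0.0404, 0], [0, -0.0404, 0]], delta_rot=[[0, 0, 0], [0, 0, 0], [0, 0, 0], [0, 0, 0], [0, 0, 0], [0, 0, 0], [0, 0, 0], [0, 0, 0], [0, 0, 0], [0, 0, 0], [0, 0, 0], [0, 0, 0], [0, 0, 0], [0, 0, 0], [0, 0, 0], [0, 0, 0], [0, 0, 0], [0, 0, 0], [0, 0, 0], [0, 0, 0]], grip=[1, 1, 1, 1, 1, 1, 1, 1, 1, 1, 1, 1, 1, 1, 1, 1, 1, 1, 1, 1])

```text
clock: 3.78
tool_pos: [0.5264, -0.2452, 0.3728]
eef_rot: [-0.001, 1.0, -0.0, 0.0]
contact_force: [0.3, -0.2, -0.1]
opening: 0.998
finger_force: 0.0
```

Request:
play_rows(translation=[[0, 0, 0], [0, 0, 0]], delta_rot=[[0, 0, 0], [0, 0, 0]], grip=[1, 1])

```text
clock: 4.03
tool_pos: [0.5265, -0.243, 0.3727]
eef_rot: [-0.001, 1.0, 0.001, 0.0]
contact_force: [0.4, -0.0, 0.5]
opening: 1.002
finger_force: 0.0
```

Request:
play_rows(translation=[[0.001, -0.0007, 0.045], [0, 0, 0.045], [0, 0, 0.045], [0, 0, 0.045], [0, 0, 0.03], [0, 0, 0.02], [0, 0, 0.015], [0, 0, 0.013], [0, 0, 0], [0, 0, 0]], delta_rot=[[0, 0, 0], [0, 0, 0], [0, 0, 0], [0, 0, 0], [0, 0, 0], [0, 0, 0], [0, 0, 0], [0, 0, 0], [0, 0, 0], [0, 0, 0]], grip=[1, 1, 1, 1, 1, 1, 1, 1, 1, 1], squeeze=25)

```text
clock: 5.28
tool_pos: [0.5259, -0.2446, 0.1153]
eef_rot: [-0.001, 1.0, -0.0, 0.001]
contact_force: [-0.1, -1.0, -0.2]
opening: 1.003
finger_force: 0.0
```

Request:
play_rows(translation=[[0, 0, 0], [0, 0, 0], [0, 0, 0], [0, 0, 0], [0, 0, 0], [0, 0, 0], [0, 0, 0], [0, 0, 0]], delta_rot=[[0, 0, 0], [0, 0, 0], [0, 0, 0], [0, 0, 0], [0, 0, 0], [0, 0, 0], [0, 0, 0], [0, 0, 0]], grip=[0.5, 0, -0.3, -1, -1, -1, -1, -1])

```text
clock: 6.28
tool_pos: [0.5255, -0.2441, 0.1146]
eef_rot: [-0.001, 1.0, 0.0, -0.0]
contact_force: [0.1, 1.2, -0.7]
opening: 0.197
finger_force: 25.0
```

Request:
play_rows(translation=[[0, 0, -0.005], [0, 0, -0.01], [0, 0, -0.02], [0, 0, -0.03], [0, 0, -0.04], [0, 0, -0.04], [0, 0, -0.04], [0, 0, -0.04], [0, 0, -0.03], [0, 0, -0.01], [0, 0, 0], [0, 0, 0]], delta_rot=[[0, 0, 0], [0, 0, 0], [0, 0, 0], [0, 0, 0], [0, 0, 0], [0, 0, 0], [0, 0, 0], [0, 0, 0], [0, 0, 0], [0, 0, 0], [0, 0, 0], [0, 0, 0]], grip=[-1, -1, -1, -1, -1, -1, -1, -1, -1, -1, -1, -1], squeeze=35)

```text
clock: 7.78
tool_pos: [0.5246, -0.2444, 0.3781]
eef_rot: [-0.001, 1.0, 0.001, -0.002]
contact_force: [-0.2, -0.1, -5.0]
opening: 0.192
finger_force: 35.0
```

Request:
play_rows(translation=[[0, 0.01, 0], [0.002, 0.02, 0], [0.002, 0.03, 0], [0.002, 0.035, 0], [0.002, 0.035, 0], [0.002, 0.035, 0], [0.002, 0.035, 0], [0.002, 0.035, 0], [0.002, 0.035, 0], [0.002, 0.035, 0], [0.002, 0.035, 0], [0.002, 0.035, 0], [0, 0.035, 0], [0, 0.035, 0], [0, 0.035, 0], [0, 0.03, 0], [0, 0.02, 0], [0, 0.007, 0], [0, 0, 0], [0, 0, 0]], delta_rot=[[0, 0, 0], [0, 0, 0], [0, 0, 0], [0, 0, 0], [0, 0, 0], [0, 0, 0], [0, 0, 0], [0, 0, 0], [0, 0, 0], [0, 0, 0], [0, 0, 0], [0, 0, 0], [0, 0, 0], [0, 0, 0], [0, 0, 0], [0, 0, 0], [0, 0, 0], [0, 0, 0], [0, 0, 0], [0, 0, 0]], grip=[-1, -1, -1, -1, -1, -1, -1, -1, -1, -1, -1, -1, -1, -1, -1, -1, -1, -1, -1, -1])

```text
clock: 10.28
tool_pos: [0.5029, 0.2908, 0.3796]
eef_rot: [0.0, 1.0, -0.001, 0.0]
contact_force: [-0.1, 0.5, -4.3]
opening: 0.193
finger_force: 35.0
```

```bash
python3 - <<'E'
from h import *
s=r.get_state();print({k:np.round(s[k],4) for k in("clock","tool_pos","eef_rot","contact_force","opening")})
for c in CAL: cv2.imwrite(f"pics/{c}2.png",r.snapshot(c))
E
```

```text
{'clock': np.float64(10.275), 'tool_pos': array([0.5029, 0.2908, 0.3796]), 'eef_rot': array([ 1.e-04,  1.e+00, -7.e-04,  0.e+00]), 'contact_force': array([-0.0527,  0.4603, -4.2621]), 'opening': np.float64(0.1932)}
```

View pics/scene2.png

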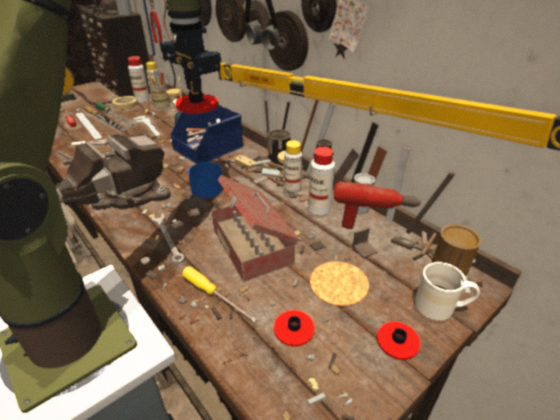

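View pics/top2.png

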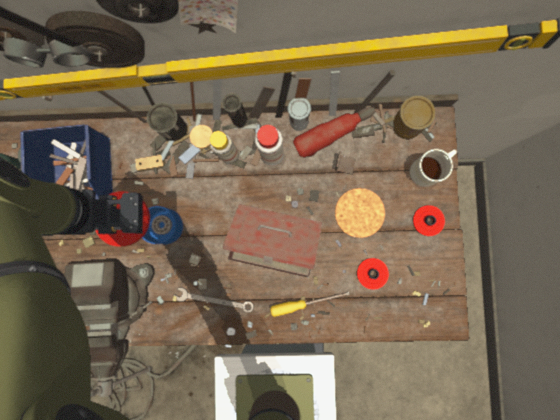

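The lids hang level from the knob, at scene (196,103) and top (125,218), just above the tin, at scene (205,180) and top (160,226). Before lowering, I'll pin down the tin centre from the first pictures, leaving out the occluded part and cross-checking with the bearing.

```bash
python3 - <<'E'
from h import *
im={c:cv2.imread(f"pics/{c}0.png") for c in CAL}
# bearing centre (top)
u=proj("top",[.5,.295,.02])[0];print(u)
h=cv2.cvtColor(im["top"],cv2.COLOR_BGR2HSV)
x0,y0=int(u[0])-13,int(u[1])-13
w=h[y0:y0+27,x0:x0+27];m=((w[...,1]<110)&(w[...,2]>60)).astype(np.uint8)
m=comp(np.pad(m,0),(13,13)).astype(np.uint8)
for row in m: print("".join(".#"[k] for k in row))
cs=np.concatenate(cv2.findContours(m,cv2.RETR_EXTERNAL,cv2.CHAIN_APPROX_NONE)[0])
e=cv2.fitEllipse(cs);print(e); uv=np.array(e[0])+[x0,y0]
print("bearing",least_squares(lambda p:proj("top",[p[0],p[1],.015])[0]-uv,[.5,.3]).x)
# rim: local edge fit. sample gradient along outer rim ring & lower ring
B={c:cv2.GaussianBlur(im[c].astype(np.float32),(0,0),.7) for c in CAL}
def samp(c,p): return cv2.remap(B[c],p[:,0].astype(np.float32)[None],p[:,1].astype(np.float32)[None],cv2.INTER_LINEAR)[0]
def score(c,x,y,z=.07):
    o=proj(c,ring(x,y,z,.052));i=proj(c,ring(x,y,z,.048));n=proj(c,ring(x,y,z,.044))
    d=lambda A:np.minimum(A[:,0]-.6*A[:,2]-.4*A[:,1],120)
    I=d(samp(c,i));return np.median(I-.5*d(samp(c,o))-.5*d(samp(c,n)))+.3*np.mean(I)
for c in CAL:
  for z in (.07,):
    g=[(score(c,x,y,z),x,y) for x in np.arange(.495,.5151,.0005) for y in np.arange(.283,.3051,.0005)]
    g.sort(reverse=True);print(c,np.round(np.mean([q[1:] for q in g[:25]],0),4),np.round(g[0],4))
E
```

```text
[161.92834079 226.87016288]
...........................
...........................
..........#######..........
........###########........
......##############.......
.....#################.....
.....#################.....
....###################....
....###################....
...#####################...
...#########....########...
...########.....########...
...########.....########...
...########....#########...
...#####################...
....###################....
....###################....
.....#################.....
.....################......
......##############.......
.......############........
..........#######..........
...........................
...........................
...........................
...........................
...........................
((12.931154251098633, 11.512213706970215), (19.318649291992188, 20.18975067138672), 83.60330963134766)
bearing [0.5068447  0.29952852]
scene [0.5012 0.2894] [25.497   0.5005  0.288 ]
top [0.5032 0.2916] [48.1699  0.5035  0.2915]
```

```bash
cat > edge.py <<'E'
from h import *
def edgefit(img,c,rings,x0,keep=lambda uv:np.ones(len(uv),bool),it=6):
    f=cv2.GaussianBlur(img.astype(np.float32),(0,0),.6)
    ch=(f[...,0]-f[...,2])/(f.sum(2)+20)          # blue chromaticity
    v=np.array(x0[:2],float);t=np.arange(-5,5.01,.1)
    for _ in range(it):
        def outline(v):
            h=cv2.convexHull(proj(c,np.vstack([ring(v[0],v[1],z,q) for z,q in rings])).astype(np.float32))[:,0]
            h=np.vstack([h,h[:1]]);s=np.r_[0,np.cumsum(np.hypot(*np.diff(h,axis=0).T))]
            q=np.linspace(0,s[-1],121)[:-1];p=np.c_[np.interp(q,s,h[:,0]),np.interp(q,s,h[:,1])]
            d=np.roll(p,-1,0)-np.roll(p,1,0);n=np.c_[d[:,1],-d[:,0]]/np.hypot(*d.T)[:,None]
            n*=np.sign(((p-p.mean(0))*n).sum(1))[:,None];return p,n
        p,n=outline(v)
        P=p[:,None]+n[:,None]*t[None,:,None]
        S=cv2.remap(ch,P[...,0].astype(np.float32),P[...,1].astype(np.float32),cv2.INTER_LINEAR)
        g=-np.gradient(S,axis=1);k=g.argmax(1);e=t[k]
        ok=keep(p)&(g.max(1)>.008)&(abs(e)<4.8)
        J=np.stack([(outline(v+d)[0]-outline(v-d)[0])/(.002) for d in (np.array([.001,0]),np.array([0,.001]))],-1)
        # use rigid shift Jacobian from projection at mid height
        m=lambda w:proj(c,[w[0],w[1],.05])[0]
        Jm=np.stack([(m(v+d)-m(v-d))/.002 for d in (np.array([.001,0]),np.array([0,.001]))],-1)
        A=n@Jm;w=ok.astype(float)
        for _ in range(8):
            sol=np.linalg.lstsq(A*w[:,None],e*w,rcond=None)[0];res=e-A@sol;w=ok/(1+(res/.4)**2)
        v=v+sol
    return np.round(v,4),int(ok.sum()),round(float(np.median(abs(res[ok]))),2),round(float(np.median(res[ok])),2)
E
python3 - <<'E'
from edge import *
T=[(0,.05),(.07,.05)]
for nm in "02":
    for c in CAL:
        if nm+c=="2top": continue
        im=cv2.imread(f"pics/{c}{nm}.png");u=proj(c,[.503,.291,.05])[0]
        kp={"top":[lambda p:np.ones(len(p),bool),lambda p:p[:,0]<u[0]+5],"scene":[lambda p:np.ones(len(p),bool),lambda p:~((p[:,0]>u[0]+6)&(p[:,1]>u[1]-6)) ]}[c]
        print(nm,c,[edgefit(im,c,T,[.503,.292],k) for k in kp])
E
```

```text
0 scene [(array([0.504 , 0.2983]), 108, 0.72, -0.61), (array([0.5058, 0.2943]), 74, 0.3, -0.19)]
0 top [(array([0.504 , 0.2941]), 120, 0.42, -0.37), (array([0.5034, 0.2925]), 69, 0.16, -0.02)]
2 scene [(array([0.5041, 0.2952]), 108, 0.58, -0.56), (array([0.5043, 0.2913]), 75, 0.32, -0.22)]
```

Request:
play_rows(translation=[[-0.001, 0.0015, 0.02], [0, 0, 0.035], [0, 0, 0.04], [0, 0, 0.035], [0, 0, 0.025], [0, 0, 0.02], [0, 0, 0.01], [0, 0, 0], [0, 0, 0]], delta_rot=[[0, 0, 0], [0, 0, 0], [0, 0, 0], [0, 0, 0], [0, 0, 0], [0, 0, 0], [0, 0, 0], [0, 0, 0], [0, 0, 0]], grip=[-1, -1, -1, -1, -1, -1, -1, -1, -1])

```text
clock: 11.5
tool_pos: [0.5041, 0.2942, 0.1956]
eef_rot: [-0.001, 1.0, 0.001, 0.001]
contact_force: [0.2, -0.6, -4.8]
opening: 0.19
finger_force: 35.0
```

```bash
python3 - <<'E'
from edge import *
P=[];
for i in range(6):
    im=r.snapshot("scene");s=r.get_state();P.append(np.r_[s["tool_pos"],s["contact_force"],s["clock"]])
print(np.round(np.mean(P,0),4),np.round(np.std(P,0),4),np.round(s["eef_rot"],4))
cv2.imwrite("pics/s3.png",im);u=proj("scene",[.504,.2925,.06])[0].astype(int)
big=cv2.resize(im[u[1]-35:u[1]+30,u[0]-40:u[0]+40],None,fx=8,fy=8,interpolation=cv2.INTER_CUBIC)
x,y=np.mean(P,0)[:2]
for rg,col in((ring(.504,.2925,.07,.05),(0,255,0)),(ring(.504,.2925,0,.05),(0,255,0)),(ring(x,y,np.mean(P,0)[2]-.1056,.057),(255,255,255)),(ring(x,y,np.mean(P,0)[2]-.1106,.043),(0,255,255))):
    q=(proj("scene",rg)-(u-[40,35])+.5)*8;cv2.polylines(big,[q.astype(np.int32)],True,col,1)
cv2.imwrite("pics/s3c.png",big)
E
```

```text
[ 0.5039  0.2941  0.1955 -0.358   0.1661 -4.7871 11.675 ] [2.000e-04 1.000e-04 2.000e-04 4.486e-01 4.945e-01 6.624e-01 8.540e-02] [-8.e-04  1.e+00  2.e-04  3.e-04]
```

View pics/s3c.png

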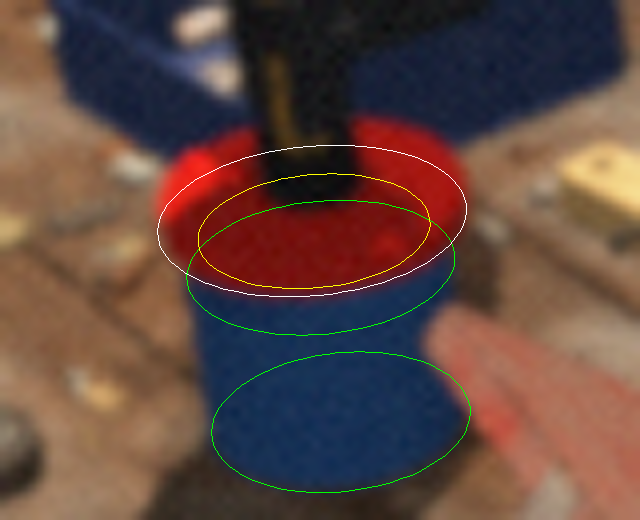

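The cover outline sits where the arm says it should, at about (160–465, 120–295) in the crop. It is centred over the tin, whose walls are near columns 195–455. I'll lower it in stages and watch the force.

Request:
play_rows(translation=[[0, -0.0008, 0.004], [0, 0, 0.004], [0, 0, 0.004], [0, 0, 0.002], [0, 0, 0.002], [0, 0, 0.001], [0, 0, 0]], delta_rot=[[0, 0, 0], [0, 0, 0], [0, 0, 0], [0, 0, 0], [0, 0, 0], [0, 0, 0], [0, 0, 0]], grip=[-1, -1, -1, -1, -1, -1, -1])

```text
clock: 12.68
tool_pos: [0.5035, 0.2931, 0.1777]
eef_rot: [-0.001, 1.0, 0.0, 0.0]
contact_force: [0.7, 0.5, -4.6]
opening: 0.19
finger_force: 35.0
```

Request:
play_rows(translation=[[0, 0, 0.002], [0, 0, 0.002], [0, 0, 0.001], [0, 0, 0.001], [0, 0, 0.001], [0, 0, 0]], delta_rot=[[0, 0, 0], [0, 0, 0], [0, 0, 0], [0, 0, 0], [0, 0, 0], [0, 0, 0]], grip=[-1, -1, -1, -1, -1, -1])

```text
clock: 13.42
tool_pos: [0.5035, 0.2931, 0.1707]
eef_rot: [-0.001, 1.0, -0.0, -0.0]
contact_force: [-0.9, 1.5, -4.6]
opening: 0.191
finger_force: 35.0
```

Request:
play_rows(translation=[[0, 0, 0.001], [0, 0, 0.0005], [0, 0, 0.0005], [0, 0, 0]], delta_rot=[[0, 0, 0], [0, 0, 0], [0, 0, 0], [0, 0, 0]], grip=[-1, -1, -1, -1])

```text
clock: 13.92
tool_pos: [0.5035, 0.2931, 0.1687]
eef_rot: [-0.001, 1.0, 0.0, 0.0]
contact_force: [0.6, -0.5, -4.9]
opening: 0.19
finger_force: 35.0
```

Force still shows the hanging weight. I'll go on in half-millimetre steps until contact.

Request:
play_rows(translation=[[0, 0, 0.0005], [0, 0, 0.0005], [0, 0, 0]], delta_rot=[[0, 0, 0], [0, 0, 0], [0, 0, 0]], grip=[-1, -1, -1])

```text
clock: 14.3
tool_pos: [0.5035, 0.2931, 0.1686]
eef_rot: [-0.001, 1.0, 0.0, 0.0]
contact_force: [-2.1, -1.0, 4.6]
opening: 0.193
finger_force: 35.0
```

Request:
play_rows(translation=[[0, 0, 0.0005], [0, 0, 0.0003], [0, 0, 0]], delta_rot=[[0, 0, 0], [0, 0, 0], [0, 0, 0]], grip=[-1, -1, -1])

```text
clock: 14.68
tool_pos: [0.5035, 0.2931, 0.1686]
eef_rot: [-0.001, 1.0, 0.0, 0.0]
contact_force: [-4.4, -2.7, 12.0]
opening: 0.191
finger_force: 35.0
```

Contact came at z 0.1686, the predicted seated height. I'll ease the push off, then let go.

Request:
play_rows(translation=[[0, 0, -0.0008], [0, 0, -0.0003], [0, 0, 0]], delta_rot=[[0, 0, 0], [0, 0, 0], [0, 0, 0]], grip=[-1, -1, -1], squeeze=10)

```text
clock: 15.05
tool_pos: [0.5036, 0.2931, 0.1685]
eef_rot: [-0.001, 1.0, 0.0, 0.0]
contact_force: [-1.5, -0.7, 7.4]
opening: 0.197
finger_force: 10.0
```

Request:
play_rows(translation=[[0, 0, 0], [0, 0, 0], [0, 0, 0], [0, 0, 0], [0, 0, 0], [0, 0, 0], [0, 0, 0]], delta_rot=[[0, 0, 0], [0, 0, 0], [0, 0, 0], [0, 0, 0], [0, 0, 0], [0, 0, 0], [0, 0, 0]], grip=[-0.5, -0.4, -0.2, 0, 0.5, 1, 1])

```text
clock: 15.92
tool_pos: [0.5035, 0.2931, 0.168]
eef_rot: [-0.001, 1.0, 0.0, 0.0]
contact_force: [0.4, 0.2, 1.3]
opening: 0.817
finger_force: 0.0
```

```bash
python3 - <<'E'
from edge import *
im=r.snapshot("scene");s=r.get_state();print({k:np.round(s[k],4) for k in("clock","tool_pos","contact_force","opening")})
m=comp(red(im),proj("scene",[.504,.293,.073])[0])
x,y=.5035,.2931
print(m.sum(),fit({"scene":m},[(0,.057),(.013,.057)],[x,y,.063]))
u=proj("scene",[x,y,.06])[0].astype(int)
big=cv2.resize(im[u[1]-35:u[1]+30,u[0]-40:u[0]+40],None,fx=8,fy=8,interpolation=cv2.INTER_CUBIC)
for rg in(ring(x,y,.063,.057),ring(x,y,.076,.057),ring(x,y,0,.05)):
    q=(proj("scene",rg)-(u-[40,35])+.5)*8;cv2.polylines(big,[q.astype(np.int32)],True,(255,255,255),1)
cv2.imwrite("pics/s4c.png",big)
E
```

```text
{'clock': np.float64(15.975), 'tool_pos': array([0.5035, 0.2931, 0.1681]), 'contact_force': array([ 0.2069,  0.0236, -0.5993]), 'opening': np.float64(0.8621)}
507 [(array([0.5071, 0.297 , 0.06  ]), np.float64(0.0166)), (array([0.505 , 0.2925]), np.float64(0.0173))]
```

View pics/s4c.png

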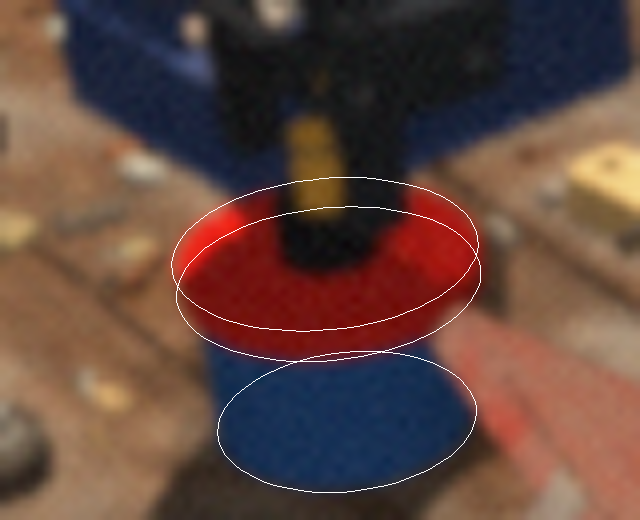

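The lids sit level on the tin: the drawn seated rings match the red skirt, and the bare knob stands at (315,170) in the crop. Next is the collar.

Request:
play_rows(translation=[[0, 0, 0], [0, 0, 0.006], [0, 0, 0.007], [0, 0, 0.006], [0, 0, 0.004], [0, 0, 0.002], [0, 0, 0], [0, 0, 0]], delta_rot=[[0, 0, 0], [0, 0, 0], [0, 0, 0], [0, 0, 0], [0, 0, 0], [0, 0, 0], [0, 0, 0], [0, 0, 0]], grip=[1, 1, 1, 1, 1, 1, 1, 1])

```text
clock: 16.98
tool_pos: [0.5036, 0.2932, 0.1432]
eef_rot: [-0.001, 1.0, 0.0, 0.0]
contact_force: [0.6, 0.6, 0.5]
opening: 1.001
finger_force: 0.0
```

Request:
play_rows(translation=[[0, 0, 0], [0, 0, 0], [0, 0, 0], [0, 0, 0], [0, 0, 0], [0, 0, 0], [0, 0, 0], [0, 0, 0]], delta_rot=[[0, 0, 0], [0, 0, 0], [0, 0, 0], [0, 0, 0], [0, 0, 0], [0, 0, 0], [0, 0, 0], [0, 0, 0]], grip=[0.6, 0.3, 0.1, 0, -0.1, -0.3, -1, -1], squeeze=20)

```text
clock: 17.98
tool_pos: [0.5035, 0.2929, 0.143]
eef_rot: [-0.001, 1.0, -0.0, -0.0]
contact_force: [0.1, -0.9, -0.0]
opening: 0.41
finger_force: 19.9
```

Request:
play_rows(translation=[[0, 0, -0.001], [0, 0, -0.001], [0, 0, -0.002], [0, 0, -0.004], [0, 0, -0.006], [0, 0, 0]], delta_rot=[[0, 0, 0], [0, 0, 0], [0, 0, 0], [0, 0, 0], [0, 0, 0], [0, 0, 0]], grip=[-1, -1, -1, -1, -1, -1])

```text
clock: 18.73
tool_pos: [0.5038, 0.2933, 0.1577]
eef_rot: [-0.001, 1.0, 0.0, 0.001]
contact_force: [-0.0, -1.0, -2.2]
opening: 0.41
finger_force: 19.9
```

Request:
play_rows(translation=[[0, 0, -0.006], [0, 0, -0.01], [0, 0, -0.01], [0, 0, -0.01], [0, 0, -0.01], [0, 0, -0.01], [0, 0, -0.01], [0, 0, -0.012], [0, 0, -0.015], [0, 0, -0.015], [0, 0, -0.01], [0, 0, -0.003], [0, 0, 0], [0, 0, 0]], delta_rot=[[0, 0, 0], [0, 0, 0], [0, 0, 0], [0, 0, 0], [0, 0, 0], [0, 0, 0], [0, 0, 0], [0, 0, 0], [0, 0, 0], [0, 0, 0], [0, 0, 0], [0, 0, 0], [0, 0, 0], [0, 0, 0]], grip=[-1, -1, -1, -1, -1, -1, -1, -1, -1, -1, -1, -1, -1, -1])

```text
clock: 20.48
tool_pos: [0.5033, 0.2929, 0.2775]
eef_rot: [-0.001, 1.0, -0.0, -0.0]
contact_force: [-0.2, -1.0, -1.0]
opening: 0.408
finger_force: 19.9
```

```bash
python3 - <<'E'
from h import *
F=[]
for i in range(5):
    im=r.snapshot("scene");s=r.get_state();F.append(s["contact_force"])
print({k:np.round(s[k],4) for k in("clock","tool_pos","eef_rot","opening")},np.mean(F,0))
u=proj("scene",[.5035,.293,.12])[0].astype(int);o=u-[50,42]
big=cv2.resize(im[o[1]:o[1]+85,o[0]:o[0]+100],None,fx=7,fy=7,interpolation=cv2.INTER_CUBIC)
z=s["tool_pos"][2]-.08
for rg in(ring(.5035,.293,.073,.0495),ring(.5035,.293,.128,.009),ring(.5035,.293,z,.057)):
    cv2.polylines(big,[((proj("scene",rg)-o+.5)*7).astype(np.int32)],True,(255,255,255),1)
cv2.imwrite("pics/s5c.png",big)
E
```

```text
{'clock': np.float64(20.725), 'tool_pos': array([0.5034, 0.2931, 0.2778]), 'eef_rot': array([-9.e-04,  1.e+00, -1.e-04, -2.e-04]), 'opening': np.float64(0.4124)} [ 0.14027162  0.15430324 -1.20192505]
```

View pics/s5c.png

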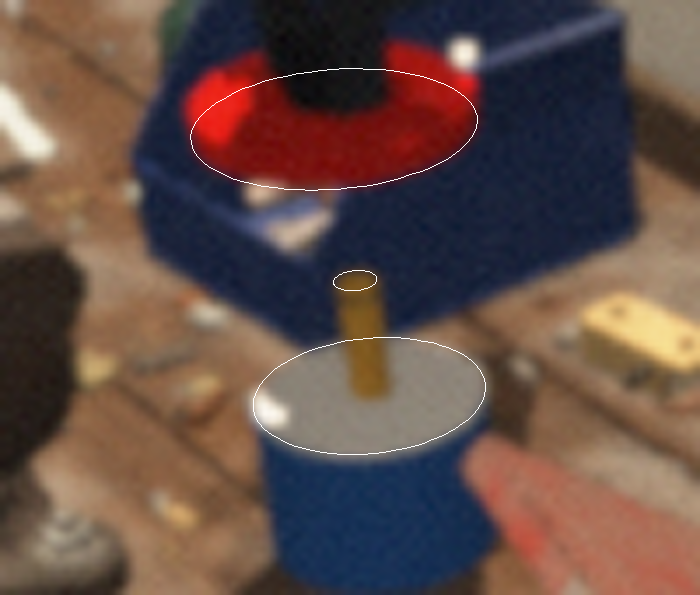

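The inner lid sits flush on the tin, with its brim at crop (255–485, 340–455) matching the seated ring. The cover is held level about 7 cm above the knob top, so I'm handing in.

```bash
python3 -c "
from plant import r
print(r.finish_job())"
```

```text
the job is handed in; nothing more can be done
None
```

The job is handed in after about 21 s: the inner lid sits home on the upright tin, and the red cover is held level straight above it, about 7 cm clear of the knob.

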